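# Locate a bracket from the drawer in a corner jig

## Task

Pull the drawer of the small grey cabinet open by its handle, take out the T-shaped aluminium bracket and set it foot down, flat, on the corner jig, with its upright web parallel to the longer fence. Push the foot snugly against both fences at once and finish like that: still gripping the bracket and pressing it into the corner, without letting go. Leave the spacer block, the copper link and the reel where they lie.

Things in the scene. Friction and masses are not known exactly. Their poses are not given: they have to be found in the camera images.
- cabinet: small grey steel cabinet with one drawer, fixed to the bench, 170 deep (x) x 190 wide (y) x 100 high; origin at the centre of its underside; its front looks along its own -x, z up
- cabinet_drawer0 (a joint): the drawer's slide in m: 0 is shut, grows as the drawer comes out along the cabinet's -x, stop at 0.11; it runs with slight friction (a few N) and stays where it is left. Inside, the drawer is 125 (x) x 148 (y) with its floor 22 above the bench; its plywood sides reach 78 and its steel front 89 above the bench. The bracket stands in its front half, out from under the cabinet's top when the drawer is nearly fully out
- cabinet_drawer0_handle (a point): middle of the drawer's bar handle: a level steel bar of diameter 11, 95 long, parallel to the cabinet's y, its axis 35 in front of the drawer front and 62 above the bench, on two 8 thick standoffs 40 either side of the middle; can be pinched from above (one finger behind the bar) or hooked; moves with the drawer
- bracket: loose aluminium bracket, an upside-down T of about 160 g: foot 60 (x) x 50 (y) x 12 high; on it, centred, an upright web 44 long (x), 12 thick (y), from 12 to 52 above the underside, to be gripped across its thickness. Origin at the centre of the foot's underside, z up. It starts standing in the drawer
- jig: corner jig fixed to the bench: dark steel base plate 160 (x) x 130 (y) x 10 high, with two low fences, all ground smooth and lightly oiled (friction about 0.2); origin at the centre of the underside, z up
- jig_corner (a point): point on the plate's upper face, 10 above the bench, where the inner faces of the two fences would meet; at +55, +45 in the jig's x, y; axes as the jig's. The bracket belongs on the -x, -y side of it
- long_fence: the longer fence, a steel bar 100 (jig x) x 14 (y) x 12 high on the plate; its inner face looks along the jig's -y, at jig y = +45, from jig x = -55 to +45. Origin at the centre of its underside
- short_fence: the shorter fence, a steel bar 14 (jig x) x 60 (y) x 12 high on the plate; its inner face looks along the jig's -x, at jig x = +55, from jig y = -25 to +35. Origin at the centre of its underside
- spacer_block: bystander: white plastic spacer block 27 x 56 x 20, loose on the bench; origin at the centre of its underside
- copper_link: bystander: flat copper bus link 18 x 64 x 6, loose on the bench; origin at the centre of its underside
- nickel_reel: bystander: flat grey reel of diameter 68, 9 high, loose on the bench; origin at the centre of its underside

How it is judged:
By the outcome, as a careful person would: the job done as asked, in the order asked, and still so for the second after the job is handed in, while the arm keeps its last pose, push and grip.
It also fails if it takes over 64 s, if anything falls off the work surface, if the arm or the gripper's body presses on something with over 40 N, if the wrist force passes 120 N, or if a joint passes its speed limit or range.

## Robot

A 7-joint arm with a two-finger parallel gripper is mounted at the origin on a cart in front of the work surface, level with it; the furniture and walls round the work are solid. World frame = base frame: x ahead of the robot, y to its left, z up, the work surface at z = 0. Lengths are in m, angles in degrees, forces in N, time in s.
With the tool pointing down it reaches from about 0.425 to 0.875 m from the base axis. Payload 4.7 kg.
Tool frame: the origin (TCP) lies at the very end of the fingers, on their centre line; the grasp point (between the pads) lies env.hold_point_z behind it (env.hold_point_z is the distance from the TCP to the grasp point, in m); z points along the fingers, y is the line along which they close (so a half turn about z gives the same grasp; the last joint's range is limited). The gripper opens to 87 mm and grips with 3 to 60 N. Pads are 19 mm wide; open, the fingers measure 117 mm over their backs; the gripper's body (75 mm by 190 mm) begins 51 mm behind the grasp point.
Start: joints at [68.646, 18.392, -4.016, 83.108, 1.295, 78.541, -3.26], TCP at [0.245, -0.602, 0.223] pointing down, gripper open.
Joint ranges: [-163.93, 163.93], [-17.29, 119.83], [-79.2, 71.16], [3.27, 140.29], [-89.18, 269.18], [5.43, 117.66], [-154.24, 154.24]. Speed limits (degrees/s): [147.25, 147.25, 180, 180, 180, 180, 180].

## Interface

Orientations are given as [roll, pitch, yaw] about the fixed x, y, z axes, in that order (R = Rz(yaw) Ry(pitch) Rx(roll)).
In Python, from cell import env gives the robot as it stands.
- The arm moves only by the shell command python3 -m jog 'ROWS' [FORCE]. ROWS is JSON, a list of rows, each an object with "dp": the shift along the tool's x, y, z in cm, a list of three; "twist": the turn about the tool's z in degrees; "fingers": the opening, from 0 (shut) to 1 (fully open). A call has 1 to 8 rows; each row is the pose to reach, as a shift and turn from the pose commanded when the call began, along the tool's axes at that moment; what a row does not reach only later rows make up. A row lasts 1/8 s, in which the tool goes at most 62.5 mm and 10.7 degrees, less where a joint would pass 70% of its speed; a pose out of reach is approached as far as the arm can. A call with a gripper value outside its range is refused whole. The fingers move at their own pace and stop on an object; FORCE is the grip in N (left out, the last holds). Time passes only in rows, so rows that repeat a pose let the fingers close. It gives the time, the measured TCP pose, the force, the opening and the grip force at its end, in the units of the state.
- env.get_obs(): the state, without advancing time (a new reading comes with each control period).
- env.read_camera(name): name is "scene" or "top" or "wrist"; returns a dict with "pixels" (400x640x3 uint8, blue, green, red), "depth" (400x640 float32, m along the optical axis (not along the pixel's ray), 0 where there is no reading), "fx", "fy", "cx", "cy" (pixels), "rvec" (rotation vector, rad) and "tvec" (3), from world to camera coordinates, as OpenCV has them. Camera axes: x right, y down, z forward; pixel columns grow to the right and rows downward; lengths in m; the calibration is good to about 2 mm. A picture is of the moment at which its call begins.
- env.sign_off(): hands the job in; it is judged then, once.
The state is a dict: "time_s": time; "qpos": joint angles; "joint_velocities": joint speeds; "effort": joint torques, N m; "tool_pos": TCP position; "tool_rot": TCP orientation; "force": force on the tool from outside, world axes, zero at the start; "wrist_torque": the same for the moment, N m; "grip_width": finger opening in m; "grasp_force": force on a finger pad.
Only numpy, scipy, OpenCV 4.12 (cv2) and the standard library are available. Lean on these libraries where they do the work, as an engineer would, in place of code of your own. Each camera call takes 0.05 s, during which the arm holds its last target. There are 200 camera calls.

## Working session

There is one attempt and no reset: what is moved stays moved. The work goes in short steps, Python scripts to look and compute and a shell command to move; the robot and the scene stay as the last step left them, time stands still between calls to the robot, and variables do not carry over. Pictures are saved under pics/ and viewed, at most 10 in all, crops included, and the job is handed in when it is done.

```bash
ls; mkdir -p pics
cat > h.py <<'E'
import numpy as np, cv2
from scipy.spatial.transform import Rotation as Ro
from cell import env
def cam(n):
    c=env.read_camera(n); c['R']=cv2.Rodrigues(np.array(c['rvec'],float))[0]; c['t']=np.array(c['tvec'],float).ravel(); return c
def ray(c,u,v):
    d=c['R'].T@np.array([(u-c['cx'])/c['fx'],(v-c['cy'])/c['fy'],1.]); return -c['R'].T@c['t'],d
def plane(c,u,v,z):
    o,d=ray(c,u,v); return o+d*(z-o[2])/d[2]
def pts(c):
    v,u=np.mgrid[0:400,0:640]; z=c['depth']; P=np.stack([(u-c['cx'])/c['fx']*z,(v-c['cy'])/c['fy']*z,z],-1)
    W=(P-c['t'])@c['R']; W[z<=0]=np.nan; return W
def obs():
    o=env.get_obs(); print({k:np.round(o[k],4).tolist() for k in ('time_s','tool_pos','tool_rot','force','grip_width','grasp_force','qpos')})
    return o
def totool(vec):
    o=env.get_obs(); return Ro.from_euler('xyz',o['tool_rot'],degrees=True).as_matrix().T@np.array(vec)
E
python3 - <<'E'
from h import *
obs(); print(env.hold_point_z)
ims=[]
for n in('scene','top','wrist'):
    c=cam(n); cv2.imwrite(f'pics/{n}0.png',c['pixels']); print(n,np.round(-c['R'].T@c['t'],3),c['fx'],np.round(c['R'],2).tolist())
    np.savez(f'{n}0.npz',**{k:np.array(v) for k,v in c.items()})
E
```

```text
pics
{'time_s': 0.0, 'tool_pos': [0.245, -0.6015, 0.2215], 'tool_rot': [-179.8884, 0.0035, 22.1654], 'force': [0.2507, -0.2756, 0.2592], 'grip_width': 0.0875, 'grasp_force': 0.0, 'qpos': [68.6452, 18.4393, -4.016, 83.1753, 1.2927, 78.5422, -3.2591]}
0.0187
scene [0.006 1.164 0.919] 491.3572129897869 [[-0.91, -0.41, -0.02], [-0.2, 0.5, -0.84], [0.35, -0.76, -0.54]]
top [ 0.436 -0.008  1.052] 390.3076601168758 [[-0.0, -1.0, -0.01], [-0.99, 0.0, -0.13], [0.13, 0.01, -0.99]]
wrist [ 0.319 -0.571  0.384] 288.83570337453784 [[0.38, -0.93, -0.0], [-0.89, -0.36, 0.29], [-0.27, -0.11, -0.96]]
```

View pics/top0.png

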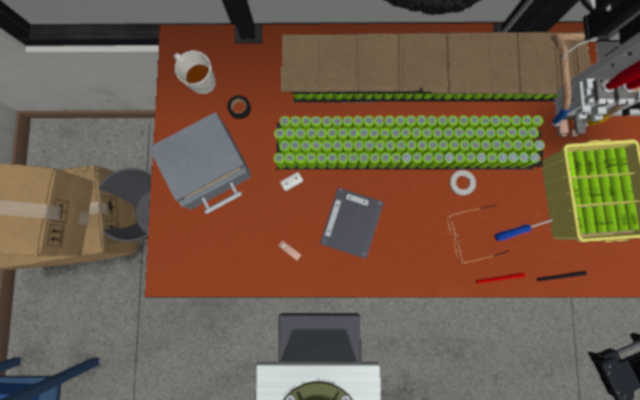

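View pics/scene0.png

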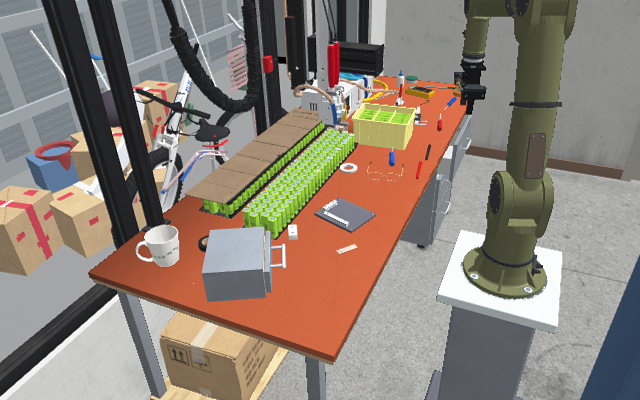

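Top view: cabinet top at about (200,160), with its handle bar from (205,211) to (241,184). Jig plate at about (352,222), with the long fence at (333,217) and the short fence at (357,198). The spacer (291,181) and the link (289,250) lie between cabinet and jig, and the reel is at (463,182).

Run:
```python
from h import *
L=lambda n:dict(np.load(n+'0.npz'))
for n in('top','scene'):
    c=L(n);W=pts(c);px=c['pixels'].astype(int);hsv=cv2.cvtColor(c['pixels'],cv2.COLOR_BGR2HSV)
    print(n)
    # cabinet top
    m=(abs(W[...,2]-.10)<.012)&(W[...,1]>.2)&(W[...,0]>.3)&(hsv[...,1]<70)
    def rep(name,m,z):
        m=m.astype(np.uint8); k,l,s,ce=cv2.connectedComponentsWithStats(m)
        if k<2: print(name,'none');return
        i=1+np.argmax(s[1:,4]); ct=cv2.findContours((l==i).astype(np.uint8),0,2)[0][0][:,0]
        P=np.array([plane(c,u,v,z)[:2] for u,v in ct]).astype(np.float32)
        r=cv2.minAreaRect(P); print(name,s[i].tolist(),np.round(r[0],4),np.round(r[1],4),round(r[2],1),'medz',np.round(np.nanmedian(W[l==i][:,2]),4))
    rep('cab',m,.10)
    g=(hsv[...,1]<90)&(W[...,0]>.25)&(W[...,0]<.62)&(abs(W[...,1]+.05)<.17)
    rep('plate',g&(W[...,2]<.04),.010)
    rep('fence',g&(hsv[...,2]>150)&(W[...,1]<.1),.022)
    h=(hsv[...,1]<90)&(hsv[...,2]>110)&(W[...,2]>.045)&(W[...,2]<.08)&(W[...,0]<.55)&(W[...,1]>.15)
    rep('handle',h,.0675)
c=L('top');cv2.imwrite('pics/topcrop.png',cv2.resize(c['pixels'][100:270,145:395],None,fx=3.2,fy=3.2,interpolation=2))
```

```text
top
cab [148, 113, 91, 88, 4588] [0.677  0.3055] [0.1583 0.1897] 28.8 medz 0.099
plate [320, 188, 63, 70, 2837] [ 0.5169 -0.0898] [0.1286 0.1592] 71.8 medz 0.0091
fence [326, 200, 14, 36, 162] [ 0.5284 -0.0387] [0.0117 0.0967] 71.3 medz 0.021
handle [204, 208, 11, 6, 41] [0.5464 0.2776] [0.0116 0.027 ] 26.9 medz 0.0648
scene
cab [202, 227, 64, 50, 2640] [0.669  0.3119] [0.1613 0.2039] 28.8 medz 0.0989
plate [325, 345, 89, 55, 3500] [0.2291 0.503 ] [0.1906 0.1498] 1.0 medz -0.8016
fence [325, 345, 89, 55, 3468] [0.2262 0.5118] [0.1881 0.1478] 1.0 medz -0.8016
handle [280, 260, 6, 9, 36] [0.5426 0.2827] [0.0134 0.0335] 27.9 medz 0.0647
```

View pics/topcrop.png

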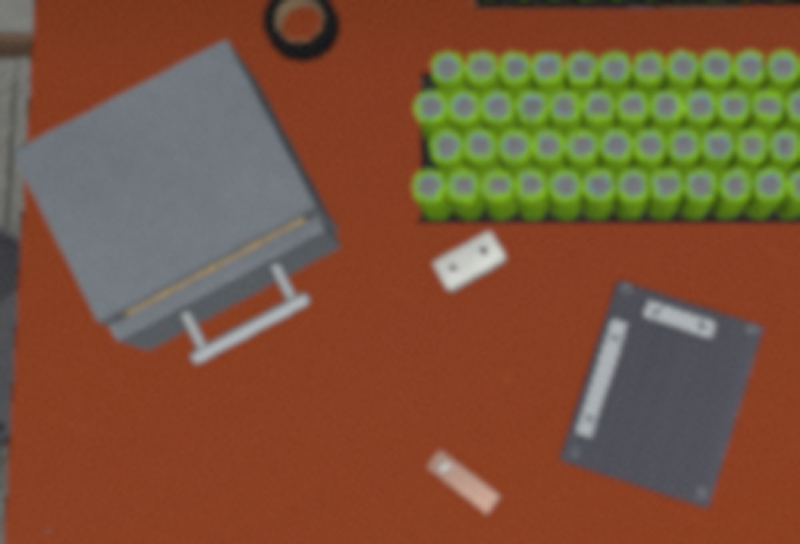

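Closer view: the handle bar runs from crop (195,357) to (305,298). Jig yaw is about -18°, with the corner beyond the fence tops at roughly crop (635,305). Cabinet yaw is about +29°. I'll fix the handle and corner numerically, then move.

```bash
cat >> h.py <<'E'
def plan(p,yaw):
    """tool-frame shift (cm) and twist from the present pose to p, yaw"""
    o=env.get_obs(); d=totool(np.array(p)-o['tool_pos'])*100; t=-((yaw-o['tool_rot'][2]+180)%360-180)
    print('dp',np.round(d,2),'twist',round(t,1))
E
python3 - <<'E'
from h import *
c=dict(np.load('top0.npz'))
a,b=[plane(c,145+u/3.2,100+v/3.2,.065) for u,v in((195,357),(306,298))]
print('handle',a,b,(a+b)/2,'len',np.linalg.norm(a-b),'bar dir',np.degrees(np.arctan2(*(a-b)[1::-1])))
y=np.radians(-18.2);R=np.array([[np.cos(y),-np.sin(y)],[np.sin(y),np.cos(y)]])
print('corner',np.array([.5169,-.0898])+R@[.055,.045])
plan([.46,-.2,.25],80)
E
```

```text
handle [0.54063307 0.28493728 0.065     ] [0.58791045 0.19753496 0.065     ] [0.56427176 0.24123612 0.065     ] len 0.09936959683490389 bar dir 118.4096930959849
corner [ 0.58320353 -0.06422968]
dp [ 35.06 -29.09  -2.79] twist -57.8
```

```bash
python3 -m jog '[{"dp":[2,-2,-1],"twist":-4,"fingers":1},{"dp":[7,-6,-2],"twist":-12,"fingers":1},{"dp":[12,-10,-2.8],"twist":-20,"fingers":1},{"dp":[17,-14,-2.8],"twist":-29,"fingers":1},{"dp":[22,-18,-2.8],"twist":-38,"fingers":1},{"dp":[27,-22.5,-2.8],"twist":-46,"fingers":0.6},{"dp":[32,-26.5,-2.8],"twist":-54,"fingers":0.35},{"dp":[35,-29,-2.8],"twist":-57,"fingers":0.32}]' && python3 -c "
from h import *
obs(); plan([.5643,.2412,.17],118.6)"
```

```text
time_s: 1.15
tool_pos: [0.4607, -0.1989, 0.2506]
tool_rot: [180.0, 0.0, 79.4]
force: [0.2, -0.4, 0.7]
grip_width: 0.0647
grasp_force: 0.0
{'time_s': 1.15, 'tool_pos': [0.4607, -0.1989, 0.2506], 'tool_rot': [179.9834, 0.0154, 79.3768], 'force': [0.2318, -0.3513, 0.6736], 'grip_width': 0.0647, 'grasp_force': 0.0, 'qpos': [47.4834, 0.6051, -27.1852, 100.4673, 0.2943, 78.9756, 9.6201]}
dp [45.16  2.07  8.05] twist -39.2
```

```bash
python3 -m jog '[{"dp":[4,0.2,0],"twist":-4,"fingers":0.32},{"dp":[10,0.5,0],"twist":-9,"fingers":0.32},{"dp":[16,0.8,1],"twist":-15,"fingers":0.32},{"dp":[22,1.1,2],"twist":-20,"fingers":0.32},{"dp":[28,1.4,4],"twist":-25,"fingers":0.32},{"dp":[34,1.7,6],"twist":-30,"fingers":0.32},{"dp":[40,1.9,7.5],"twist":-35,"fingers":0.32},{"dp":[45.1,2.1,8],"twist":-39.2,"fingers":0.32}]' >/dev/null
python3 - <<'E'
from h import *
obs(); c=cam('wrist'); np.savez('w1.npz',**c); cv2.imwrite('pics/w1.png',c['pixels'])
W=pts(c);m=(abs(W[...,2]-.063)<.008)
W2=W[m]; print(len(W2))
E
```

```text
{'time_s': 2.15, 'tool_pos': [0.5648, 0.2395, 0.1691], 'tool_rot': [-179.8976, -0.0374, 118.5395], 'force': [0.9458, -0.662, 0.7666], 'grip_width': 0.0279, 'grasp_force': 0.0, 'qpos': [12.9695, 22.5046, -48.3404, 91.2538, 17.2451, 74.1583, -9.4427]}
2284
```

View pics/w1.png

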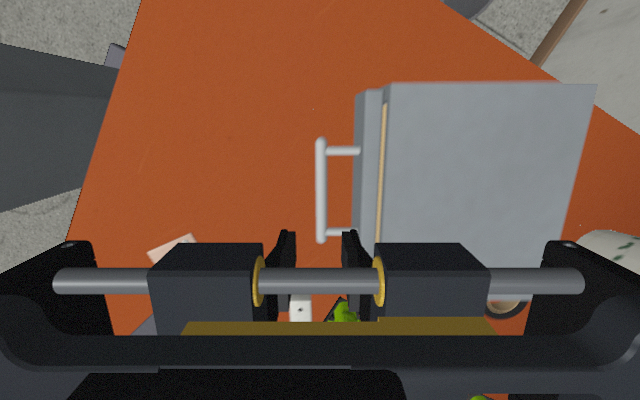

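The wrist view shows the bar from (321,139) to (321,241), square to the fingers. I'll compute its middle.

Run:
```python
from h import *
c=dict(np.load('w1.npz'));W=pts(c)
print(W[150:235:15,321].round(4).tolist())
a,b=plane(c,321,139.5,.066),plane(c,321,240.5,.066); print(a,b,(a+b)/2,np.linalg.norm(a-b),np.degrees(np.arctan2(*(a-b)[1::-1])))
# front edge & drawer top edge heights
print(W[190,340:400:4].round(3).tolist())
m=(a+b)/2
# triangulate with top image midpoint
t=dict(np.load('top0.npz')); o1,d1=ray(c,321,190); o2,d2=ray(t,145+250.5/3.2,100+327.5/3.2)
s=np.linalg.lstsq(np.stack([d1,-d2],1),o2-o1,rcond=None)[0]; print('tri',o1+d1*s[0],o2+d2*s[1])
plan([m[0],m[1],.044],118.6)
```

```text
[[0.5453, 0.2819, 0.0674], [0.552, 0.2697, 0.0665], [0.5588, 0.2572, 0.0667], [0.5657, 0.2446, 0.0677], [0.5728, 0.2316, 0.0682], [0.5805, 0.2177, 0.0673]]
[0.54086795 0.28998455 0.066     ] [0.58875825 0.202582   0.066     ] [0.5648131  0.24628327 0.066     ] 0.09966286476502505 118.71956962019397
[[0.592, 0.244, -0.0], [0.596, 0.246, 0.0], [0.601, 0.249, 0.0], [0.599, 0.255, 0.024], [0.595, 0.263, 0.058], [0.591, 0.269, 0.085], [0.594, 0.272, 0.088], [0.596, 0.273, 0.089], [0.6, 0.275, 0.087], [0.603, 0.277, 0.088], [0.609, 0.277, 0.079], [0.605, 0.281, 0.1], [0.607, 0.283, 0.101], [0.61, 0.285, 0.102], [0.614, 0.286, 0.099]]
tri [0.56566941 0.24498621 0.0505746 ] [0.56607928 0.24499087 0.05062919]
dp [-3.200e-01 -1.000e-02  1.247e+01] twist 0.5
```

```bash
cat >> h.py <<'E'
def bar(c,z=.067):
    W=pts(c);m=(abs(W[...,2]-.064)<.010)&(W[...,0]<.64)&(W[...,1]>.05)&(cv2.cvtColor(c['pixels'],6)>120)
    k,l,s,ce=cv2.connectedComponentsWithStats(m.astype(np.uint8)); i=1+np.argmax(s[1:,4])
    vv,uu=np.nonzero(l==i); P=np.array([plane(c,u,v,z)[:2] for u,v in zip(uu,vv)],np.float32)
    return s[i].tolist(),cv2.minAreaRect(P),np.nanmedian(W[l==i][:,2])
E
python3 - <<'E'
from h import *
obs(); c=cam('wrist'); np.savez('w2.npz',**c)
g=cv2.cvtColor(c['pixels'],6);print(bar(c)); print(bar(dict(np.load('w1.npz'))))
W=pts(c); 
for v in (160,175,190):
    r=W[v,:,2]; i=np.where((abs(r-.064)<.012)&(np.arange(640)<335))[0]; print(v,i, W[v,i].round(4)[[0,-1]].tolist())
E
```

```text
{'time_s': 2.2, 'tool_pos': [0.5636, 0.2482, 0.1687], 'tool_rot': [179.8984, -0.4442, 119.1008], 'force': [-0.7971, 4.6184, 0.4392], 'grip_width': 0.0283, 'grasp_force': 0.0, 'qpos': [12.5669, 22.8003, -48.6519, 91.0814, 17.1659, 73.9617, -9.5001]}
([311, 148, 44, 105, 1374], ((0.5773279666900635, 0.2522372603416443), (0.03971824049949646, 0.10401291400194168), 28.718914031982422), np.float64(0.06655360289306442))
([315, 139, 46, 105, 1532], ((0.5781835913658142, 0.2525171637535095), (0.04087371006608009, 0.10247860848903656), 28.379194259643555), np.float64(0.06644274304888513))
160 [311 312 313 314 315 316 317 318 319 320 321 322 323 324 325 326 327 328
 329 330 331 332 333 334] [[0.5404, 0.278, 0.0625], [0.5588, 0.2888, 0.0656]]
175 [311 312 313 314 315 316 317 318 319 320 321 322] [[0.5473, 0.2655, 0.0624], [0.5563, 0.2708, 0.0638]]
190 [311 312 313 314 315 316 317 318 319 320 321 322] [[0.5544, 0.2526, 0.0623], [0.5635, 0.258, 0.0634]]
```

```bash
python3 -m jog '[{"dp":[0,0,2],"twist":0,"fingers":0.32},{"dp":[0,0,5],"twist":0,"fingers":0.32},{"dp":[0,0,5],"twist":0,"fingers":0.32},{"dp":[0,0,5],"twist":0,"fingers":0.32}]' && python3 -c "
from h import *
plan([.565,.245,.044],118.7)"
```

```text
time_s: 2.75
tool_pos: [0.5659, 0.2363, 0.121]
tool_rot: [180.0, 0.0, 118.2]
force: [0.2, -0.6, 0.1]
grip_width: 0.0278
grasp_force: 0.0
dp [0.81 0.33 7.7 ] twist -0.5
```

```bash
python3 -m jog '[{"dp":[0.4,0.15,0],"twist":-0.5,"fingers":0.32},{"dp":[0.8,0.3,0],"twist":-0.5,"fingers":0.32},{"dp":[0.8,0.3,0],"twist":-0.5,"fingers":0.32},{"dp":[0.8,0.3,0],"twist":-0.5,"fingers":0.32}]' && python3 -c "
from h import *
plan([.565,.245,.044],118.7)
c=cam('wrist');print(bar(c));obs();plan([.565,.245,.044],118.7)"
```

```text
time_s: 3.25
tool_pos: [0.5642, 0.2462, 0.1207]
tool_rot: [180.0, 0.0, 118.9]
force: [0.6, -1.4, -0.1]
grip_width: 0.0276
grasp_force: 0.0
dp [-0.14  0.01  7.67] twist 0.2
([310, 152, 54, 116, 1861], ((0.5756287574768066, 0.25579094886779785), (0.040276091545820236, 0.09627881646156311), 28.862167358398438), np.float64(0.06655070472122447))
{'time_s': 3.3, 'tool_pos': [0.5642, 0.246, 0.1206], 'tool_rot': [-180.0, 0.0145, 118.8663], 'force': [-0.7447, 0.1469, -0.1166], 'grip_width': 0.0281, 'grasp_force': 0.0, 'qpos': [11.4694, 25.0885, -47.3474, 94.1447, 19.477, 69.3933, -11.2711]}
dp [-0.13  0.02  7.66] twist 0.2
```

```bash
python3 -m jog '[{"dp":[0,0,2.5],"twist":0.2,"fingers":0.32},{"dp":[0,0,5],"twist":0.2,"fingers":0.32},{"dp":[0,0,7],"twist":0.2,"fingers":0.32},{"dp":[0,0,7.5],"twist":0.2,"fingers":0.32},{"dp":[0,0,7.5],"twist":0.2,"fingers":0.32},{"dp":[0,0,7.5],"twist":0.2,"fingers":0},{"dp":[0,0,7.5],"twist":0.2,"fingers":0},{"dp":[0,0,7.5],"twist":0.2,"fingers":0}]' 40
```

```text
time_s: 4.3
tool_pos: [0.5644, 0.2462, 0.0462]
tool_rot: [180.0, 0.0, 118.7]
force: [-0.7, -0.4, 2.9]
grip_width: 0.0099
grasp_force: 40.0
```

```bash
python3 -m jog '[{"dp":[0,-0.7,0],"twist":0,"fingers":0},{"dp":[0,-2,0],"twist":0,"fingers":0},{"dp":[0,-3.5,0],"twist":0,"fingers":0},{"dp":[0,-5,0],"twist":0,"fingers":0},{"dp":[0,-6.5,0],"twist":0,"fingers":0},{"dp":[0,-8,0],"twist":0,"fingers":0},{"dp":[0,-9.3,0],"twist":0,"fingers":0},{"dp":[0,-10.2,0],"twist":0,"fingers":0}]' && python3 -m jog '[{"dp":[0,-0.5,0],"twist":0,"fingers":0},{"dp":[0,-0.6,0],"twist":0,"fingers":0},{"dp":[0,-0.6,0],"twist":0,"fingers":0},{"dp":[0,-0.6,0],"twist":0,"fingers":0}]'
```

```text
time_s: 5.3
tool_pos: [0.4741, 0.1964, 0.046]
tool_rot: [180.0, 0.1, 118.6]
force: [0.8, -0.4, 6.5]
grip_width: 0.0097
grasp_force: 40.0
time_s: 5.8
tool_pos: [0.4691, 0.1937, 0.046]
tool_rot: [180.0, 0.1, 118.6]
force: [0.3, 0.5, 6.5]
grip_width: 0.0095
grasp_force: 40.0
```

```bash
python3 -m jog '[{"dp":[0,0,0],"twist":0,"fingers":0.32},{"dp":[0,0,0],"twist":0,"fingers":0.32},{"dp":[0,0,-3],"twist":0,"fingers":0.32},{"dp":[0,0,-8],"twist":0,"fingers":0.32},{"dp":[-3,2,-13],"twist":0,"fingers":0.6},{"dp":[-6,5,-17],"twist":0,"fingers":0.6},{"dp":[-6,5,-17],"twist":0,"fingers":0.6},{"dp":[-6,5,-17],"twist":0,"fingers":0.6}]'
python3 - <<'E'
from h import *
c=cam('wrist'); obs(); np.savez('w3.npz',**c); t=cam('top'); np.savez('t3.npz',**t)
cv2.imwrite('pics/w3.png',np.hstack([c['pixels'][0:300,150:550],cv2.resize(t['pixels'][130:230,150:283],(400,300))]))
E
```

```text
time_s: 6.8
tool_pos: [0.5406, 0.1658, 0.2141]
tool_rot: [-179.8, -0.1, 118.7]
force: [-0.9, 0.4, -0.0]
grip_width: 0.0514
grasp_force: 0.0
{'time_s': 6.85, 'tool_pos': [0.5401, 0.1659, 0.2138], 'tool_rot': [-179.8065, -0.0641, 118.7354], 'force': [0.8617, -0.0348, -0.9006], 'grip_width': 0.0514, 'grasp_force': 0.0, 'qpos': [23.9322, 13.966, -50.4011, 94.6452, 10.9574, 76.7838, 0.5416]}
```

View pics/w3.png

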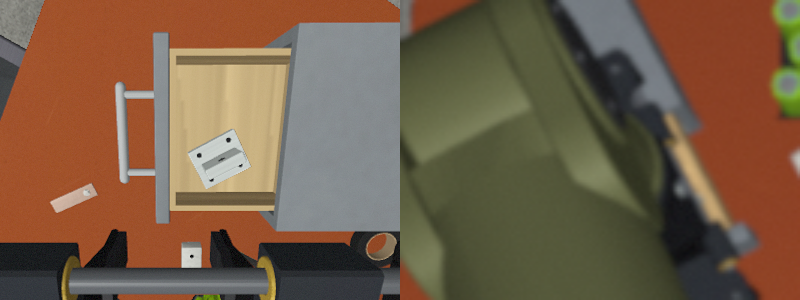

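The drawer is open. The bracket stands in it at wrist pixel (369,159), its web slanting from (352,172) to (393,152). Next, its pose.

```bash
cat >> h.py <<'E'
def bracket(c,box,zf,zt):
    """box=(u0,u1,v0,v1); grey pixels; foot by height zf, web top by height zt"""
    W=pts(c);hsv=cv2.cvtColor(c['pixels'],cv2.COLOR_BGR2HSV);b=np.zeros(W.shape[:2],bool);b[box[2]:box[3],box[0]:box[1]]=1
    for n,z,tol in(('foot',zf,.006),('web',zt,.006)):
        m=b&(hsv[...,1]<60)&(abs(W[...,2]-z)<tol)
        k,l,s,ce=cv2.connectedComponentsWithStats(m.astype(np.uint8)); i=1+np.argmax(s[1:,4]); q=l==i
        vv,uu=np.nonzero(q); r=cv2.minAreaRect(np.array([plane(c,u,v,np.median(W[q][:,2]))[:2] for u,v in zip(uu,vv)],np.float32))
        print(n,s[i].tolist(),'z',np.median(W[q][:,2]).round(4),np.round(r[0],4),np.round(r[1],4),round(r[2],1))
E
python3 - <<'E'
from h import *
c=dict(np.load('w3.npz'));W=pts(c)
bracket(c,(330,410,120,195),.034,.074)
i=[(352,172),(361,168),(370,163),(380,158),(390,153)]
print([W[v,u].round(4).tolist() for u,v in i])
E
```

```text
foot [338, 129, 63, 60, 1403] z 0.0342 [0.5815 0.2178] [0.0598 0.0503] 56.8
web [355, 151, 42, 29, 504] z 0.0741 [0.5814 0.2178] [0.0437 0.0132] 56.3
[[0.5716, 0.1947, 0.0336], [0.5694, 0.2079, 0.0753], [0.5754, 0.2169, 0.0733], [0.582, 0.2265, 0.0727], [0.5879, 0.236, 0.0745]]
```

```bash
python3 -c "
from h import *
plan([.5815,.2178,.12],56.5)"
```

```text
dp [2.54 6.15 9.37] twist 62.3
```

```bash
python3 -m jog '[{"dp":[0.5,1,0],"twist":8,"fingers":0.32},{"dp":[1,2,0],"twist":18,"fingers":0.32},{"dp":[1.5,3,1],"twist":28,"fingers":0.32},{"dp":[2,4,3],"twist":38,"fingers":0.32},{"dp":[2.5,5.2,5],"twist":48,"fingers":0.32},{"dp":[2.5,6.1,7],"twist":58,"fingers":0.32},{"dp":[2.5,6.1,9],"twist":62.3,"fingers":0.32},{"dp":[2.5,6.1,9.3],"twist":62.3,"fingers":0.32}]' >/dev/null; python3 -m jog '[{"dp":[0,0,0],"twist":0,"fingers":0.32},{"dp":[0,0,0],"twist":0,"fingers":0.32},{"dp":[0,0,0],"twist":0,"fingers":0.32}]'
python3 - <<'E'
from h import *
plan([.5815,.2178,.045],56.5); c=cam('wrist');cv2.imwrite('pics/w4.png',c['pixels']); W=pts(c)
bracket(c,(200,440,50,330),.034,.074)
obs()
E
```

```text
time_s: 8.28
tool_pos: [0.584, 0.2168, 0.1233]
tool_rot: [179.9, -0.0, 56.4]
force: [0.9, -0.2, -0.1]
grip_width: 0.0277
grasp_force: 0.0
dp [-0.06 -0.26  7.83] twist -0.1
foot [289, 171, 56, 64, 2644] z 0.0341 [0.5823 0.2177] [0.0604 0.0496] 56.5
web [309, 191, 16, 54, 802] z 0.074 [0.5828 0.2181] [0.0441 0.0119] 56.4
{'time_s': 8.325, 'tool_pos': [0.5839, 0.2168, 0.1232], 'tool_rot': [179.9591, -0.0399, 56.3695], 'force': [0.5993, -0.7339, 0.5921], 'grip_width': 0.0277, 'grasp_force': 0.0, 'qpos': [8.2617, 23.4238, -39.0096, 93.1622, 15.5756, 68.9061, -67.7071]}
```

View pics/w4.png

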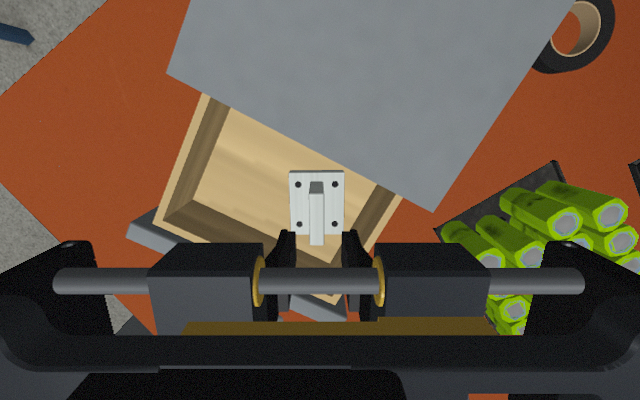

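Web and foot are centred at (317,205), lined up between the fingers about 2 mm to the left. I'll go down and grip.

```bash
python3 -m jog '[{"dp":[0,-0.2,2],"twist":0,"fingers":0.32},{"dp":[0,-0.2,4.5],"twist":0,"fingers":0.32},{"dp":[0,-0.2,6.5],"twist":0,"fingers":0.32},{"dp":[0,-0.2,7.6],"twist":0,"fingers":0.32},{"dp":[0,-0.2,7.7],"twist":0,"fingers":0.32},{"dp":[0,-0.2,7.7],"twist":0,"fingers":0},{"dp":[0,-0.2,7.7],"twist":0,"fingers":0},{"dp":[0,-0.2,7.7],"twist":0,"fingers":0}]' 40; python3 -m jog '[{"dp":[0,0,-1],"twist":0,"fingers":0},{"dp":[0,0,-4],"twist":0,"fingers":0},{"dp":[0,0,-8],"twist":0,"fingers":0},{"dp":[0,0,-11],"twist":0,"fingers":0},{"dp":[0,0,-11],"twist":0,"fingers":0},{"dp":[0,0,-11],"twist":0,"fingers":0}]'; python3 -c "
from h import *
plan([.50,-.08,.14],-18.2)"
```

```text
time_s: 9.32
tool_pos: [0.5826, 0.2181, 0.0464]
tool_rot: [179.9, -0.1, 56.4]
force: [0.6, -0.4, 1.6]
grip_width: 0.0117
grasp_force: 40.0
time_s: 10.07
tool_pos: [0.5813, 0.2174, 0.1545]
tool_rot: [-180.0, 0.1, 56.4]
force: [0.1, 0.4, -2.2]
grip_width: 0.0117
grasp_force: 40.0
dp [-29.26   9.71   1.49] twist 74.6
```

```bash
python3 -m jog '[{"dp":[-2.5,0.8,-1],"twist":6,"fingers":0},{"dp":[-7,2.3,-2],"twist":15,"fingers":0},{"dp":[-12,4,-2],"twist":25,"fingers":0},{"dp":[-17,5.7,-2],"twist":35,"fingers":0},{"dp":[-22,7.3,-2],"twist":45,"fingers":0},{"dp":[-26,8.7,-2],"twist":55,"fingers":0},{"dp":[-29,9.7,-2],"twist":65,"fingers":0},{"dp":[-30,10,-2],"twist":74.6,"fingers":0}]' >/dev/null;  python3 -m jog '[{"dp":[0,0,0],"twist":0,"fingers":0},{"dp":[0,0,0],"twist":0,"fingers":0},{"dp":[0,0,0],"twist":0,"fingers":0}]' 50
python3 - <<'E'
from h import *
obs(); c=cam('wrist');np.savez('w5.npz',**c);cv2.imwrite('pics/w5.png',c['pixels']); t=cam('scene');np.savez('s5.npz',**t)
E
```

```text
time_s: 11.45
tool_pos: [0.499, -0.0862, 0.1752]
tool_rot: [-180.0, 0.0, -18.0]
force: [0.2, 0.2, -1.7]
grip_width: 0.0115
grasp_force: 50.0
{'time_s': 11.45, 'tool_pos': [0.499, -0.0862, 0.1752], 'tool_rot': [-179.9912, 0.0394, -18.0475], 'force': [0.2155, 0.2454, -1.6578], 'grip_width': 0.0115, 'grasp_force': 49.9917, 'qpos': [29.8281, 3.8203, -23.8204, 106.1108, 1.6186, 70.4375, -102.5359]}
```

View pics/w5.png

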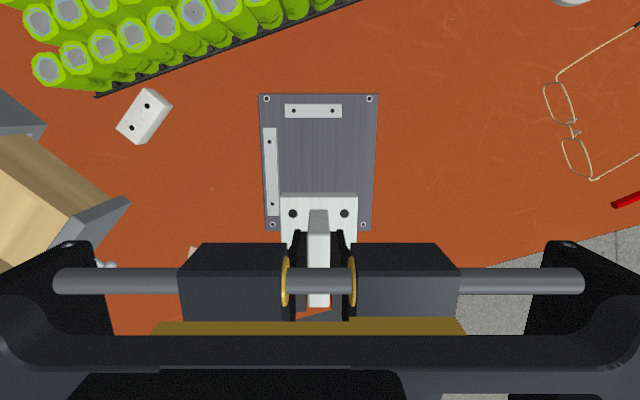

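The wrist view shows the long fence from (270,128) to (272,215), the short fence from (285,111) to (342,111), and the gripped bracket with its foot's far edge at v≈193. I'll measure the fences' inner faces and the foot's edges.

Run:
```python
from h import *
c=dict(np.load('w5.npz'));W=pts(c);hsv=cv2.cvtColor(c['pixels'],cv2.COLOR_BGR2HSV)
w=(hsv[...,2]>170)&(hsv[...,1]<50)
def rect(n,b,z,ref=None):
    m=np.zeros(w.shape,np.uint8); m[b[2]:b[3],b[0]:b[1]]=w[b[2]:b[3],b[0]:b[1]]
    k,l,s,ce=cv2.connectedComponentsWithStats(m); q=l==1+np.argmax(s[1:,4]); vv,uu=np.nonzero(q)
    r=cv2.minAreaRect(np.array([plane(c,u,v,z)[:2] for u,v in zip(uu,vv)],np.float32))
    print(n,'z',np.nanmedian(W[q][:,2]).round(4),np.round(r[0],4),np.round(r[1],4),round(r[2],2)); return np.array(r[0])
l=rect('long',(255,283,120,225),.022); s=rect('short',(280,350,98,125),.022)
print('plate z',np.nanmedian(W[130:180,290:350,2]))
for n,px in(('foot left',[(281,200),(281,225)]),('foot right',[(357,200),(357,225)]),('foot far',[(285,193),(352,193)])):
    print(n,[W[v+d,u+e].round(4).tolist() for u,v in px for d,e in [(2,2 if u<320 else -2)]])
for v in(200,210,220,230):
    i=np.where(w[v,270:380])[0]+270; print(v,i.min(),i.max(), end='; ')
for u in(290,310,335,350):
    i=np.where(w[180:215,u])[0]+180; print(u,i.min(), end='; ')
```

```text
long z 0.0223 [ 0.528  -0.0392] [0.0133 0.0983] 71.92
short z 0.0223 [ 0.5771 -0.1044] [0.0588 0.013 ] 71.97
plate z 0.010285800619004762
foot left [[0.5291, -0.0713, 0.1627], [0.5133, -0.0656, 0.1632]]
foot right [[0.5152, -0.1148, 0.1633], [0.4989, -0.1101, 0.1633]]
foot far [[0.5318, -0.0746, 0.1591], [0.5193, -0.1131, 0.1589]]
200 270 357; 210 270 357; 220 281 356; 230 281 356; 290 197; 310 197; 335 197; 350 197;
```

```bash
python3 -m jog '[{"dp":[1.5,-0.6,2],"twist":0,"fingers":0},{"dp":[3.2,-1.2,6],"twist":0,"fingers":0},{"dp":[3.2,-1.2,10],"twist":0,"fingers":0},{"dp":[3.2,-1.2,12.5],"twist":0,"fingers":0},{"dp":[3.2,-1.2,13.4],"twist":0,"fingers":0},{"dp":[3.2,-1.2,13.4],"twist":0,"fingers":0},{"dp":[3.2,-1.2,13.4],"twist":0,"fingers":0},{"dp":[3.2,-1.2,13.4],"twist":0,"fingers":0}]'; python3 -m jog '[{"dp":[0,0,0.2],"twist":0,"fingers":0},{"dp":[0,0,0.4],"twist":0,"fingers":0},{"dp":[0,0,0.5],"twist":0,"fingers":0},{"dp":[0,0,0.5],"twist":0,"fingers":0},{"dp":[0,0,0.5],"twist":0,"fingers":0}]';python3 -c "
from h import *
obs()"
```

```text
time_s: 12.55
tool_pos: [0.5341, -0.0861, 0.0428]
tool_rot: [-180.0, -0.1, -18.2]
force: [1.3, 0.3, -1.8]
grip_width: 0.0117
grasp_force: 50.0
time_s: 13.18
tool_pos: [0.5332, -0.0859, 0.0365]
tool_rot: [180.0, 0.0, -18.2]
force: [-0.2, -0.4, -2.0]
grip_width: 0.0116
grasp_force: 50.0
{'time_s': 13.175, 'tool_pos': [0.5332, -0.0859, 0.0365], 'tool_rot': [179.996, 0.0023, -18.2363], 'force': [-0.195, -0.4165, -1.9867], 'grip_width': 0.0116, 'grasp_force': 49.9917, 'qpos': [27.163, 16.5922, -23.4867, 109.5835, 7.9516, 55.3944, -108.2183]}
```

```bash
python3 -m jog '[{"dp":[0,0,0.1],"twist":0,"fingers":0},{"dp":[0,0,0.2],"twist":0,"fingers":0},{"dp":[0,0,0.25],"twist":0,"fingers":0},{"dp":[0,0,0.25],"twist":0,"fingers":0}]'; python3 -m jog '[{"dp":[0,0,0.1],"twist":0,"fingers":0},{"dp":[0,0,0.1],"twist":0,"fingers":0}]'
```

```text
time_s: 13.68
tool_pos: [0.5333, -0.0859, 0.0343]
tool_rot: [180.0, -0.0, -18.2]
force: [-1.8, 0.6, 1.7]
grip_width: 0.0118
grasp_force: 50.0
time_s: 13.92
tool_pos: [0.5335, -0.0859, 0.0343]
tool_rot: [180.0, -0.0, -18.2]
force: [-4.0, -0.2, 9.6]
grip_width: 0.0118
grasp_force: 50.0
```

```bash
python3 -m jog '[{"dp":[0.2,-0.2,0],"twist":-0.1,"fingers":0},{"dp":[0.5,-0.5,0],"twist":-0.1,"fingers":0},{"dp":[0.7,-0.75,0],"twist":-0.1,"fingers":0},{"dp":[0.8,-0.9,0],"twist":-0.1,"fingers":0},{"dp":[0.8,-0.9,0],"twist":-0.1,"fingers":0}]'; python3 -m jog '[{"dp":[0,-0.1,0],"twist":0,"fingers":0},{"dp":[0,-0.2,0],"twist":0,"fingers":0},{"dp":[0,-0.3,0],"twist":0,"fingers":0},{"dp":[0,-0.3,0],"twist":0,"fingers":0}]';python3 -c "
from h import *
o=obs();print('toolF',totool(o['force']),'torque',o['wrist_torque'])"
```

```text
time_s: 14.55
tool_pos: [0.5445, -0.0808, 0.0343]
tool_rot: [179.9, -0.1, -18.2]
force: [-1.8, -1.8, 6.3]
grip_width: 0.0116
grasp_force: 50.0
time_s: 15.05
tool_pos: [0.5454, -0.0792, 0.0343]
tool_rot: [179.9, -0.2, -18.2]
force: [-2.2, -3.8, 6.3]
grip_width: 0.0117
grasp_force: 50.0
{'time_s': 15.05, 'tool_pos': [0.5454, -0.0792, 0.0343], 'tool_rot': [179.8688, -0.1535, -18.2003], 'force': [-2.2201, -3.7573, 6.2675], 'grip_width': 0.0117, 'grasp_force': 49.9915, 'qpos': [26.0164, 17.9066, -23.5092, 108.2527, 8.7666, 55.4418, -109.6551]}
toolF [-0.91867894  4.27710048 -6.26023105] torque [-0.69415126  0.43314182  0.0355176 ]
```

```bash
python3 -m jog '[{"dp":[0.1,-0.05,0],"twist":0,"fingers":0},{"dp":[0.2,-0.1,0],"twist":0,"fingers":0},{"dp":[0.3,-0.1,0],"twist":0,"fingers":0},{"dp":[0.3,-0.1,0],"twist":0,"fingers":0}]';python3 -c "
from h import *
o=obs();print('toolF',totool(o['force']),'torque',o['wrist_torque'])"
```

```text
time_s: 15.55
tool_pos: [0.5465, -0.0795, 0.0344]
tool_rot: [179.8, 0.1, -18.2]
force: [-7.6, -5.0, 12.4]
grip_width: 0.0118
grasp_force: 50.0
{'time_s': 15.55, 'tool_pos': [0.5465, -0.0795, 0.0344], 'tool_rot': [179.7647, 0.0857, -18.2219], 'force': [-7.5669, -5.0387, 12.3763], 'grip_width': 0.0118, 'grasp_force': 49.9933, 'qpos': [25.8989, 18.2036, -23.4548, 107.8718, 8.8954, 55.8075, -109.7672]}
toolF [ -5.63033143   7.20288506 -12.3384306 ] torque [-0.70340225  1.61932882  0.05622277]
```

```bash
python3 -m jog '[{"dp":[0.1,-0.05,0],"twist":0,"fingers":0},{"dp":[0.15,-0.1,0],"twist":0,"fingers":0},{"dp":[0.15,-0.1,0],"twist":0,"fingers":0},{"dp":[0.15,-0.1,0],"twist":0,"fingers":0}]';python3 - <<'E'
from h import *
o=obs();print('toolF',totool(o['force']))
c=cam('wrist');t=cam('scene');np.savez('w6.npz',**c)
cv2.imwrite('pics/w6.png',np.hstack([cv2.resize(c['pixels'][90:250,220:420],(500,400),interpolation=2),cv2.resize(t['pixels'][170:250,290:350],(300,400),interpolation=2)]))
E
```

```text
time_s: 16.05
tool_pos: [0.5475, -0.0799, 0.0344]
tool_rot: [179.7, 0.1, -18.2]
force: [-9.8, -5.0, 13.3]
grip_width: 0.0117
grasp_force: 50.0
{'time_s': 16.05, 'tool_pos': [0.5475, -0.0799, 0.0344], 'tool_rot': [179.6839, 0.1438, -18.2448], 'force': [-9.8129, -5.0491, 13.2506], 'grip_width': 0.0117, 'grasp_force': 49.9925, 'qpos': [25.8099, 18.364, -23.4121, 107.6588, 9.0156, 55.9517, -109.8789]}
toolF [ -7.77204685   7.94032799 -13.18750809]
```

View pics/w6.png

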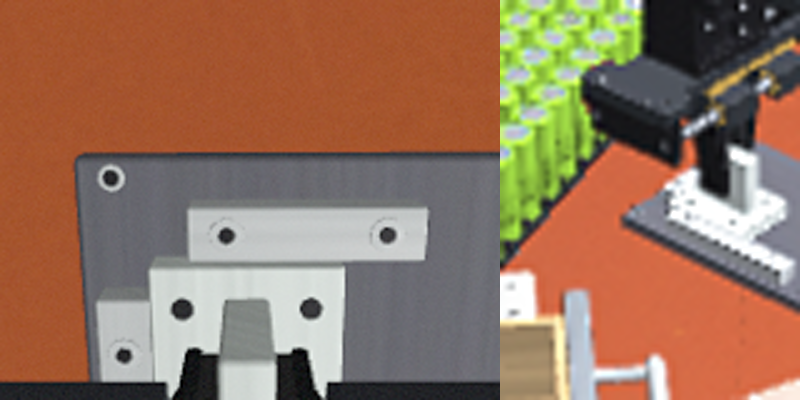

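The foot sits against the long fence (crop x≈150), and its far edge meets the short fence at crop y≈261. I'll check for a residual gap with the pixel profiles.

```bash
python3 - <<'E'
from h import *
c=dict(np.load('w6.npz'));g=cv2.cvtColor(c['pixels'],6);W=pts(c)
for u in(300,315,330,345,352): print(u,g[184:204,u])
for v in(212,220,228,236): print(v,g[v,268:292])
print('mm/px',1000*np.linalg.norm(plane(c,320,195,.022)-plane(c,320,194,.022)))
print(W[194:200,330].round(4).tolist())
E
python3 -m jog '[{"dp":[0.1,-0.1,0],"twist":0,"fingers":0},{"dp":[0.2,-0.1,0],"twist":0,"fingers":0},{"dp":[0.2,-0.1,0],"twist":0,"fingers":0},{"dp":[0.2,-0.1,0],"twist":0,"fingers":0}]';python3 - <<'E'
from h import *
o=obs();print('toolF',totool(o['force']))
c=cam('wrist');g=cv2.cvtColor(c['pixels'],6)
for u in(300,315,330,345,352): print(u,g[184:204,u])
for v in(220,236): print(v,g[v,268:292])
E
```

```text
300 [192 192 192 194 195 197 196 197 195 193 168 127 140 175 212 221 218 219
 219 219]
315 [203 200 200 199 200 201 198 198 198 195 167 125 139 180 217 220 219 218
 219 219]
330 [195 196 197 199 200 201 201 200 200 197 172 128 138 182 217 222 221 220
 220 220]
345 [198 198 198 201 202 202 204 201 201 197 164 126 137 187 220 223 221 222
 222 222]
352 [197 199 200 201 203 204 203 200 203 198 163 130 135 183 218 219 218 219
 218 218]
212 [196 196 195 195 194 193 193 194 193 193 195 190 172 219 214 212 212 214
 214 209 160  35  40  43]
220 [194 194 192 195 192 194 193 190 191 191 193 191 151 209 215 213 213 213
 213 211 209 210 211 212]
228 [188 190 195 195 199 195 182 176 192 190 193 187 159 186 215 213 212 212
 213 212 209 209 210 211]
236 [198 200 199 198 197 196 192 184 192 190 191 195 190 165 218 213 212 213
 213 213 211 209 211 215]
mm/px 0.6546282003640931
[[0.5731, -0.0951, 0.0211], [0.5719, -0.0948, 0.0193], [0.5717, -0.0947, 0.0208], [0.5714, -0.0945, 0.0219], [0.5711, -0.0944, 0.0228], [0.5703, -0.0942, 0.0222]]
time_s: 16.65
tool_pos: [0.5488, -0.0802, 0.0344]
tool_rot: [179.
[... 323 characters left out ...]
 -109.9906]}
toolF [ -9.70355322   9.76373293 -17.08305342]
300 [196 193 192 191 191 194 195 195 197 196 196 196 198 171 210 220 220 219
 220 220]
315 [202 204 204 201 201 198 198 200 199 198 198 200 195 172 214 222 220 219
 218 219]
330 [200 197 196 195 195 199 199 200 200 200 199 195 167 180 218 221 219 220
 219 219]
345 [199 198 197 198 198 202 202 203 202 204 201 197 171 181 220 222 223 222
 222 222]
352 [199 197 197 199 199 201 203 203 204 203 202 199 170 181 216 219 219 218
 218 218]
220 [194 194 193 193 193 193 194 192 192 192 195 193 152 209 215 212 213 212
 214 212 209 209 211 212]
236 [ 86  47  55  92 156 199 197 194 191 192 191 194 189 162 217 212 212 212
 213 213 212 210 211 215]
```

The short-fence gap was about 1 mm and has now closed. I'll press a bit further and ease the downforce.

```bash
python3 -m jog '[{"dp":[0.1,-0.05,-0.05],"twist":0,"fingers":0},{"dp":[0.2,-0.1,-0.1],"twist":0,"fingers":0},{"dp":[0.2,-0.1,-0.1],"twist":0,"fingers":0},{"dp":[0.2,-0.1,-0.1],"twist":0,"fingers":0},{"dp":[0.2,-0.1,-0.1],"twist":0,"fingers":0},{"dp":[0.2,-0.1,-0.1],"twist":0,"fingers":0}]';python3 - <<'E'
from h import *
o=obs();print('toolF',totool(o['force']))
c=cam('wrist');g=cv2.cvtColor(c['pixels'],6)
for u in(300,315,330,345,352): print(u,g[190:204,u])
for v in(212,220,228): print(v,g[v,268:292])
W=pts(c);print('foot z',[W[v,u,2].round(4) for u,v in((292,205),(292,225),(350,205),(350,225))])
E
```

```text
time_s: 17.45
tool_pos: [0.5489, -0.0803, 0.0345]
tool_rot: [179.5, 0.5, -18.3]
force: [-15.4, -5.5, 15.2]
grip_width: 0.0118
grasp_force: 50.0
{'time_s': 17.45, 'tool_pos': [0.5489, -0.0803, 0.0345], 'tool_rot': [179.5105, 0.463, -18.2859], 'force': [-15.4354, -5.4747, 15.1583], 'grip_width': 0.0118, 'grasp_force': 49.9928, 'qpos': [25.6226, 18.7517, -23.3294, 107.1444, 9.2114, 56.4634, -110.0707]}
toolF [-13.06028504  10.16948947 -14.96688722]
300 [195 196 197 196 197 193 184 171 211 220 220 218 219 219]
315 [198 200 197 198 197 200 200 173 213 221 219 219 218 220]
330 [199 201 201 200 201 195 167 178 217 220 219 219 220 219]
345 [200 203 204 203 202 197 169 182 220 223 221 222 221 220]
352 [203 202 205 203 202 198 167 179 216 220 219 218 218 219]
212 [148 144 147 147 145 145 147 145 145 146 148 142 175 219 213 212 212 214
 213 208 160  25  39  48]
220 [195 194 195 194 194 192 193 192 191 192 194 184 153 207 214 213 212 214
 213 211 209 209 210 211]
228 [174 170 172 168 170 177 187 194 191 190 192 188 162 186 216 213 212 213
 212 211 210 209 212 210]
foot z [np.float64(0.0221), np.float64(0.0226), np.float64(0.0226), np.float64(0.0229)]
```

```bash
python3 -m jog '[{"dp":[-0.05,0.1,0],"twist":0,"fingers":0},{"dp":[-0.08,0.15,0],"twist":0,"fingers":0},{"dp":[-0.08,0.15,0],"twist":0,"fingers":0},{"dp":[-0.08,0.15,0],"twist":0,"fingers":0}]';python3 - <<'E'
from h import *
o=obs();print('toolF',totool(o['force']))
c=cam('wrist');g=cv2.cvtColor(c['pixels'],6)
for u in(300,330,352): print(u,g[190:204,u])
for v in(220,228): print(v,g[v,276:288])
E
```

```text
time_s: 18.0
tool_pos: [0.5489, -0.0802, 0.0345]
tool_rot: [179.6, 0.3, -18.2]
force: [-12.3, -4.5, 12.8]
grip_width: 0.0115
grasp_force: 50.0
{'time_s': 18.0, 'tool_pos': [0.5489, -0.0802, 0.0345], 'tool_rot': [179.632, 0.3491, -18.242], 'force': [-12.3312, -4.5041, 12.8273], 'grip_width': 0.0115, 'grasp_force': 49.9893, 'qpos': [25.7316, 18.6589, -23.365, 107.2629, 9.0958, 56.2848, -109.9034]}
toolF [-10.37956177   8.21959649 -12.71174164]
300 [195 196 197 197 195 194 184 172 211 220 219 220 220 218]
330 [198 202 200 201 198 200 197 175 217 220 220 219 219 220]
352 [202 204 203 203 202 198 165 178 215 220 219 219 218 218]
220 [193 190 194 186 153 205 215 212 212 212 212 211]
228 [192 192 192 187 165 185 216 212 212 212 214 212]
```

Both seams are closed, with about 10 N and 8 N pressing into the corner and about 13 N down. Handing in.

```bash
python3 -c "
from cell import env
print(env.sign_off())"
```

```text
the job is handed in; nothing more can be done
None
```

The job is handed in at 18 s of the allowed 64: the drawer is open, and the bracket, still gripped, sits flat on the jig, pressed against both fences with its web parallel to the longer one; the spacer block, copper link and reel were not touched.

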